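Line up the canister set in the caddy by size

TASK

Put the four black canisters away in the wooden caddy in order of size, one standing upright in each compartment: the smallest in the compartment nearest the kettle, then each next larger one, so that the largest is at the far end by the toaster. Set them down rather than dropping them, and do not knock over the glass tumbler that stands among them.

Things in the scene. Friction and masses are not known exactly. Their poses are not given: they have to be found in the camera images.
- canister_tiny: the smallest of four loose round black canisters with steel lids: 62 mm across, 60 mm tall to the lid's flat top, plus an upright steel knob 22 mm across and 26 mm tall in the lid's middle (grip it here; the lid is fixed on); 160 to 260 g. It stands on the worktop between robot and caddy. Origin: centre of its underside, z up.
- canister_small: the second smallest of four loose round black canisters with steel lids: 70 mm across, 82 mm tall to the lid's flat top, plus an upright steel knob 22 mm across and 26 mm tall in the lid's middle (grip it here; the lid is fixed on); 240 to 390 g. It stands on the worktop between robot and caddy. Origin: centre of its underside, z up.
- canister_large: the second largest of four loose round black canisters with steel lids: 78 mm across, 104 mm tall to the lid's flat top, plus an upright steel knob 22 mm across and 26 mm tall in the lid's middle (grip it here; the lid is fixed on); 336 to 546 g. It stands on the worktop between robot and caddy. Origin: centre of its underside, z up.
- canister_huge: the largest of four loose round black canisters with steel lids: 86 mm across, 126 mm tall to the lid's flat top, plus an upright steel knob 22 mm across and 26 mm tall in the lid's middle (grip it here; the lid is fixed on); 440 to 715 g. It stands on the worktop between robot and caddy. Origin: centre of its underside, z up.
- bay_1: cork pad, 104 x 104 x 3 mm, filling the floor of the leftmost (+y) of the fixed wooden caddy's four compartments. Origin: centre of its underside, 8 mm above the worktop; canisters stand on its top. y: along the row, to the left; x: across it, away from the robot. Compartments: 108 x 108 mm inside, 114 mm apart; outer walls 36 mm high, partitions 30 mm, 6 mm thick.
- bay_2: cork pad, 104 x 104 x 3 mm, filling the floor of the second from the left of the fixed wooden caddy's four compartments. Origin: centre of its underside, 8 mm above the worktop; canisters stand on its top. y: along the row, to the left; x: across it, away from the robot. Compartments: 108 x 108 mm inside, 114 mm apart; outer walls 36 mm high, partitions 30 mm, 6 mm thick.
- bay_3: cork pad, 104 x 104 x 3 mm, filling the floor of the third from the left of the fixed wooden caddy's four compartments. Origin: centre of its underside, 8 mm above the worktop; canisters stand on its top. y: along the row, to the left; x: across it, away from the robot. Compartment 108 x 108 mm inside.
- bay_4: cork pad, 104 x 104 x 3 mm, filling the floor of the rightmost (-y) of the fixed wooden caddy's four compartments. Origin: centre of its underside, 8 mm above the worktop; canisters stand on its top. y: along the row, to the left; x: across it, away from the robot. Compartment 108 x 108 mm inside.
- kettle: steel electric kettle with a black handle, 152 mm across, 206 mm tall, fixed, beyond one end of the caddy (left or right; a fixed steel toaster, 260 x 160 x 182 mm, stands beyond the other end). Origin: centre of the underside of its base.
- tumbler: clear glass tumbler, empty, 68 mm across at the rim, 95 mm tall, standing loose among the canisters; a white mug, 92 mm tall, is left of them. Nothing between robot and caddy is taller than the largest canister. Origin: centre of its underside, z up.

How it is judged:
By the outcome, as a careful person would: the job done as asked, in the order asked, and still so for the second after the job is handed in, with the robot touching nothing.
It also fails if it takes over 112 s, if anything falls off the work surface, if the arm or the gripper's body presses on something with over 40 N, if the wrist force passes 120 N, or if a joint passes its speed limit or range.

ROBOT

A 6-joint arm with a two-finger parallel gripper is mounted at the origin on the work surface. World frame = base frame: x ahead of the robot, y to its left, z up, the work surface at z = 0. Lengths are in m, angles in rad, forces in N, time in s.
With the tool pointing down it reaches from about 0.3 to 0.775 m from the base axis. Payload 14.6 kg.
Tool frame: the origin (TCP) lies between the finger pads; the fingertips stand 25 mm ahead of it and the grasp point (between the pads) lies 6 mm ahead of it; z points along the fingers, y is the direction in which the jaws open and shut (so a half turn about z gives the same grasp; the last joint's range is limited). The gripper opens to 85 mm and grips with 20 to 120 N. Pads are 22 mm wide; open, the fingers measure 114 mm over their backs; the gripper's body (76 mm by 85 mm) begins 54 mm behind the grasp point. The pads swing forward as they close: fully open they stand 13 mm farther back than shut.
Start: joints at [1.094, 0.3, 1.521, -0, 1.321, -0.067], TCP at [0.219, 0.504, 0.256] pointing down, gripper open.
Joint ranges: [-3.03, 3.03], [-0.79, 2.21], [0.23, 2.52], [-1.04, 4.18], [0, 3.07], [-2.55, 2.55]. Speed limits (rad/s): [2.22, 2.22, 2.57, 3.14, 3.14, 3.14].

INTERFACE

Orientations are given as a unit quaternion [x, y, z, w].
In Python, from plant import arm gives the robot as it stands.
- The arm moves only by the tool move_arm, never from a script. Its argument "targets" is a list of rows, each a list of 3 entries, a list of its own where there are three numbers: the turn, a rotation vector about the tool's x, y, z normalised to -1 to 1, where 1 is 0.5 rad, then the shift along the tool's x, y, z normalised to -1 to 1, where 1 is 400 mm, then the closure, from -1 (fully open) to 1 (shut), so that 0 is half open. In form: [[[wx, wy, wz], [tx, ty, tz], fingers], ...]. A call has 1 to 8 rows; each row shifts and turns the pose as measured when the row begins, along the tool's axes as they then stand; what a row does not reach is not made up. A row lasts 1/8 s, in which the tool goes at most 62.5 mm and 10.7 degrees, less where a joint would pass 70% of its speed; a pose out of reach is approached as far as the arm can. A call with a number of a shift or a turn outside -1 to 1 is refused whole. A call with a gripper value outside its range is refused whole. The fingers move at their own pace and stop on an object; "newtons" is the grip in N (left out, the last holds). Time passes only in rows, so rows that do not move let the fingers close. It gives the time, the measured TCP pose, the force and the opening at its end, in the units of the state.
- arm.read_state(): the state, without advancing time (a new reading comes with each control period).
- arm.read_camera(name): name is "side" or "top"; returns the picture (400x640x3 uint8, red, green, blue); there is no depth.
- arm.camera_model(name): a dict with "intrinsics" (3x3 intrinsics, pixels), "xyz" and "orientation" of the camera in the world. Camera axes: x right, y down, z forward; pixel columns grow to the right and rows downward; lengths in m; the calibration is good to about 2 mm. A picture is of the moment at which its call begins. camera_model takes no time and is no camera call.
- arm.job_done(): hands the job in, once; it reports no verdict.
The state is a dict: "time": time; "joints": joint angles; "qd": joint speeds; "effort": joint torques, N m; "ee_pos": TCP position; "eef_rot": TCP orientation; "wrist_force": force on the tool from outside, world axes, zero at the start; "torque": the same for the moment, N m; "gripper_width": finger opening in m.
Only numpy, scipy, OpenCV 4.12 (cv2) and the standard library are available. Lean on these libraries where they do the work, as an engineer would, in place of code of your own. Each camera call takes 0.05 s, during which the arm holds its last target.

## Working session

There is one attempt and no reset: what is moved stays moved. The work goes in short steps, Python scripts to look and compute and a tool call to move; the robot and the scene stay as the last step left them, time stands still between calls to the robot, and variables do not carry over. Pictures are saved under pics/ and viewed, and the job is handed in when it is done.

Besides the shell and the picture viewer there is one more tool, called after "Request:" in YAML: its name, and indented under it one key for each argument. move_arm: Moves the arm, as the interface text tells. Scaled input: -1 to 1 covers 400 mm each way for a shift and 0.5 rad each way for a turn. Its arguments: {"type":"object","properties":{"targets":{"type":"array","items":{"type":"array"}},"newtons":{"type":"number"}},"required":["targets"]}

```bash
ls; mkdir -p pics
python3 - <<'E'
from plant import arm
import cv2
for n in ("top","side"):
    im=arm.read_camera(n); cv2.imwrite(f"pics/{n}0.png",im[:,:,::-1])
    m=arm.camera_model(n); print(n,m)
print(arm.read_state())
E
```

```text
pics
top {'intrinsics': array([[429.85660174,   0.        , 317.30254086],
       [  0.        , 429.85660174, 207.38165832],
       [  0.        ,   0.        ,   1.        ]]), 'xyz': array([0.33000138, 0.00562983, 1.48273374]), 'orientation': array([-0.69798405,  0.71349868, -0.04675994,  0.03938787])}
side {'intrinsics': array([[458.43771574,   0.        , 317.32972978],
       [  0.        , 458.43771574, 195.35303652],
       [  0.        ,   0.        ,   1.        ]]), 'xyz': array([ 0.35372046, -0.96325599,  0.8652618 ]), 'orientation': array([ 0.90630296, -0.07212212,  0.03560225, -0.4149046 ])}
{'time': 0.1, 'joints': array([ 1.09439725e+00,  3.00405910e-01,  1.52149943e+00,  8.31358844e-06,
        1.32072649e+00, -6.65822341e-02]), 'qd': array([ 0.00152913, -0.00057208, -0.00270422,  0.00015179,  0.00061325,
       -0.00130649]), 'effort': array([ 3.24487905e-05, -5.44384396e+01, -3.62366652e+01, -9.60663647e-05,
        3.08195027e-03, -2.77387329e-06]), 'ee_pos': array([0.21905114, 0.50429785, 0.25579161]), 'eef_rot': array([ 2.03478477e-01,  9.79079281e-01, -4.99476330e-04, -1.43216113e-04]), 'wrist_force': array([0.07861313, 0.08057385, 0.12344507]), 'torque': array([-0.02717483,  0.00367117,  0.01397948]), 'gripper_width': 0.0859258300443198}
```

View pics/top0.png

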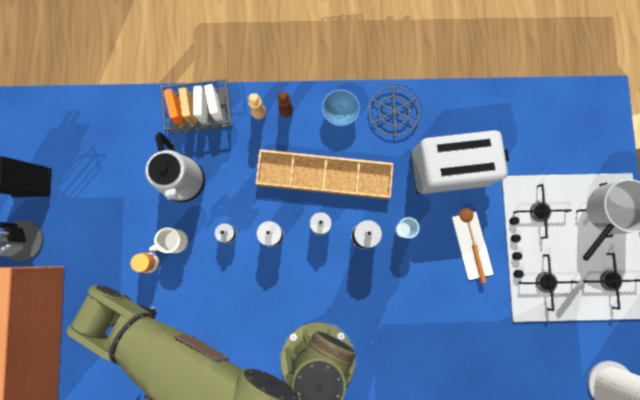

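View pics/side0.png

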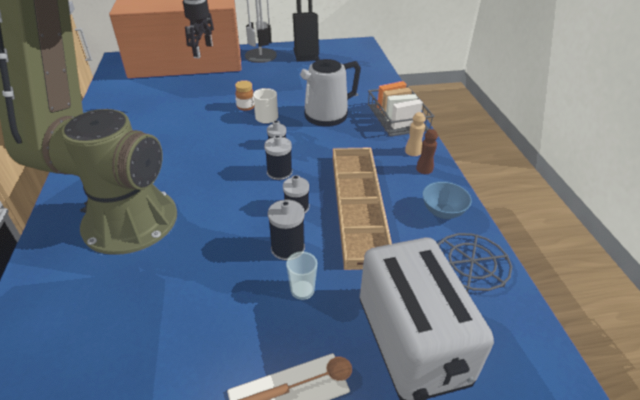

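The top view shows the kettle left at (174,175) and the toaster right at (460,160). The canister knobs are near (224,232), (269,234), (320,223) and (367,234), and the tumbler is at (407,228). So bay_1, by the kettle, takes the smallest. I'll enlarge the crops next.

Run:
```python
import cv2
a=cv2.imread("pics/top0.png")[140:260,200:430]
cv2.imwrite("pics/topc.png",cv2.resize(a,None,fx=3.4,fy=3.4,interpolation=cv2.INTER_CUBIC))
a=cv2.imread("pics/side0.png")[110:310,230:400]
cv2.imwrite("pics/sidec.png",cv2.resize(a,None,fx=3,fy=3,interpolation=cv2.INTER_CUBIC))
```

```text
(no output)
```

View pics/topc.png

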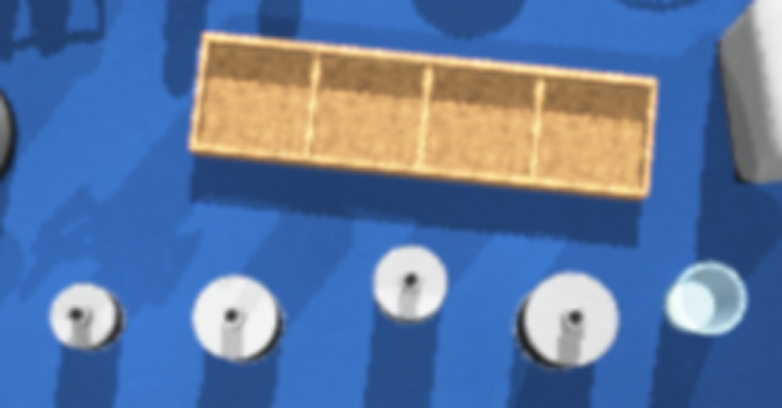

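View pics/sidec.png

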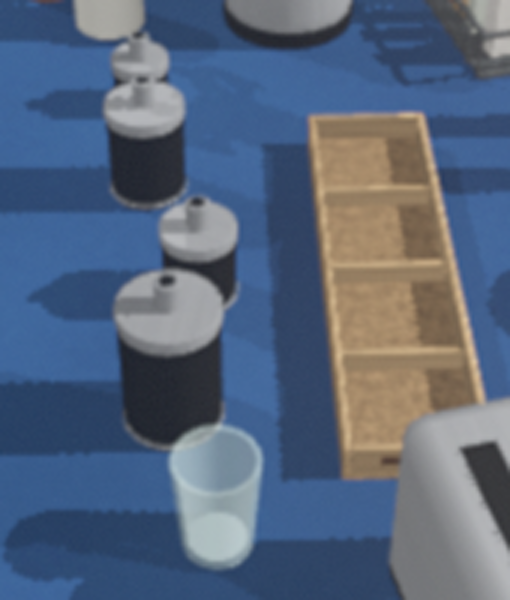

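The crop shows the order from left (kettle side) to right as tiny, large, small, huge, then the tumbler. The lid centres in the crop are about (84,315), (236,318), (410,283) and (570,319). The caddy rim corners are (203,33), (657,78), (649,198) and (190,152).

```bash
cat > h.py <<'E'
import numpy as np
from scipy.spatial.transform import Rotation as R
from plant import arm
def ray(name,uv,z):
    m=arm.camera_model(name); K=m['intrinsics']
    d=R.from_quat(m['orientation']).as_matrix()@np.linalg.inv(K)@np.array([uv[0],uv[1],1.])
    c=np.array(m['xyz']); return (c+d*(z-c[2])/d[2])[:2]
def proj(name,p):
    m=arm.camera_model(name)
    q=R.from_quat(m['orientation']).as_matrix().T@(np.asarray(p)-m['xyz']); q=m['intrinsics']@q; return q[:2]/q[2]
E
python3 - <<'E'
from h import *
import cv2
np.set_printoptions(precision=4,suppress=True)
im=cv2.imread("pics/top0.png")
f=lambda u,v:((u+.5)/3.4-.5+200,(v+.5)/3.4-.5+140)
H=dict(tiny=.060,small=.082,large=.104,huge=.126)
L=dict(tiny=(84,315),large=(236,318),small=(410,283),huge=(570,319))
Kn=dict(tiny=(76,314),large=(231,315),small=(410,280),huge=(575,317))
for k in H: print(k,"lid",ray("top",f(*L[k]),H[k]),"knob",ray("top",f(*Kn[k]),H[k]+.026), "side knob px", (proj("side",[*ray("top",f(*Kn[k]),H[k]+.026),H[k]+.026])-[230,110])*3)
# lid masks: bright low-sat
hsv=cv2.cvtColor(im,cv2.COLOR_BGR2HSV)
m=(hsv[...,1]<60).astype('uint8')
n,lab,st,ce=cv2.connectedComponentsWithStats(m)
for i in range(1,n):
    x,y,w,h,a=st[i]
    if 205<x<390 and 205<y<250 and a>100:
        cs,_=cv2.findContours((lab==i).astype('uint8'),cv2.RETR_EXTERNAL,cv2.CHAIN_APPROX_NONE)
        print(st[i],cv2.minEnclosingCircle(cs[0]))
C=[ray("top",f(*p),.036) for p in [(203,33),(657,78),(649,198),(190,152)]]
print(np.array(C)); C=np.array(C)
print("dims",[np.linalg.norm(C[i]-C[(i+1)%4]) for i in range(4)],C.mean(0))
c=C.mean(0); v=(C[0]+C[3]-C[1]-C[2]); v/=np.linalg.norm(v); print("ydir",v,np.arctan2(-v[0],v[1]))
for i in range(4): print("bay",i+1,c+v*114e-3*(1.5-i))
tb=ray("top",f(706,298),.095); print("tumbler",tb, proj("side",[*tb,.095]))
for i,p in enumerate(C): print((proj("side",[*p,.036])-[230,110])*3)
E
```

```text
tiny lid [0.4278 0.2978] knob [0.4271 0.3001] side knob px [136.2264  37.2082]
small lid [ 0.4502 -0.0194] knob [ 0.4508 -0.019 ] side knob px [194.9788 204.1134]
large lid [0.4188 0.1458] knob [0.42   0.1477] side knob px [140.8938  81.95  ]
huge lid [ 0.4096 -0.1665] knob [ 0.4098 -0.1678] side knob px [164.7556 283.2542]
[310 213  21  22 377] ((320.0, 223.2105255126953), 10.992542266845703)
[257 221  25  25 497] ((269.1140441894531, 233.30702209472656), 12.7789888381958)
[353 220  29  28 630] ((366.8018798828125, 234.632080078125), 14.770843505859375)
[215 224  21  19 306] ((225.0, 232.5), 10.30786418914795)
[[ 0.7126  0.1835]
 [ 0.6567 -0.275 ]
 [ 0.5343 -0.2615]
 [ 0.5907  0.1973]]
dims [np.float64(0.4618636714760468), np.float64(0.12314593609098873), np.float64(0.46226374338274023), np.float64(0.1227495776683886)] [ 0.6236 -0.0389]
ydir [0.1215 0.9926] -0.12175873473612657
bay 1 [0.6444 0.1308]
bay 2 [0.6305 0.0176]
bay 3 [ 0.6167 -0.0955]
bay 4 [ 0.6028 -0.2087]
tumbler [ 0.4286 -0.3009] [301.0151 262.8219]
[420.7839 114.5902]
[494.5425 448.6185]
[340.2332 454.2506]
[304.0606 117.4168]
```

Request:
move_arm:
  targets:
    - [[0,0,-0.28],[0,0,0],-0.2]
    - [[0,0,-0.28],[0,0,0],-0.2]
    - [[0,0,-0.26],[0,0,0],-0.2]
    - [[0,0,0],[0,0,0],-0.2]
  newtons: 60

```text
time: 0.6
ee_pos: [0.2188, 0.5038, 0.2544]
eef_rot: [-0.006, 1.0, -0.002, -0.001]
wrist_force: [0.1, -0.6, -0.8]
gripper_width: 0.0512
```

Request:
move_arm:
  targets:
    - [[0,0,0],[-0.085,-0.085,0],-0.2]
    - [[0,0,0],[-0.085,-0.085,0],-0.2]
    - [[0,0,0],[-0.085,-0.085,0],-0.2]
    - [[0,0,0],[-0.085,-0.085,0],-0.2]
    - [[0,0,0],[-0.085,-0.085,0],-0.2]
    - [[0,0,0],[-0.085,-0.085,0.05],-0.2]
    - [[0,0,0],[0,0,0.1],-0.2]
    - [[0,0,0],[0,0,0],-0.2]

```text
time: 1.6
ee_pos: [0.4291, 0.2933, 0.1927]
eef_rot: [0.008, 1.0, -0.002, -0.001]
wrist_force: [-0.5, 0.4, -0.2]
gripper_width: 0.0513
```

Request:
move_arm:
  targets:
    - [[0,0,0],[0.004,0.014,0.08],-0.2]
    - [[0,0,0],[0,0,0.07],-0.2]
    - [[0,0,0],[0,0,0],-0.2]

```text
time: 1.98
ee_pos: [0.4286, 0.3009, 0.1364]
eef_rot: [0.01, 1.0, -0.001, 0.001]
wrist_force: [-0.7, 0.9, -0.4]
gripper_width: 0.0514
```

```bash
cat > look.py <<'E'
import sys,cv2
from h import *
tag=sys.argv[1]; b=list(map(int,sys.argv[2:10])) 
out=[]
for n,(x,y,w,h) in (("side",b[:4]),("top",b[4:8])):
    if w==0: continue
    im=arm.read_camera(n)[y:y+h,x:x+w,::-1]
    s=min(400/w,500/h)
    out.append(cv2.resize(im,None,fx=s,fy=s,interpolation=cv2.INTER_CUBIC))
H=max(o.shape[0] for o in out)
import numpy as np
out=[cv2.copyMakeBorder(o,0,H-o.shape[0],0,0,cv2.BORDER_CONSTANT) for o in out]
cv2.imwrite(f"pics/{tag}.png",np.hstack(out))
s=arm.read_state(); np.set_printoptions(precision=4,suppress=True)
print(s['time'],s['ee_pos'],s['eef_rot'],s['joints'],s['wrist_force'],s['gripper_width'])
E
python3 look.py a1 220 60 120 120 180 190 100 80
```

```text
2.075 [0.4294 0.3012 0.1381] [0.0099 0.9999 0.0002 0.0027] [ 0.543   0.3729  1.7192 -0.0029  1.0447 -1.0066] [0.1251 0.3493 0.2782] 0.05119972544528337
```

View pics/a1.png

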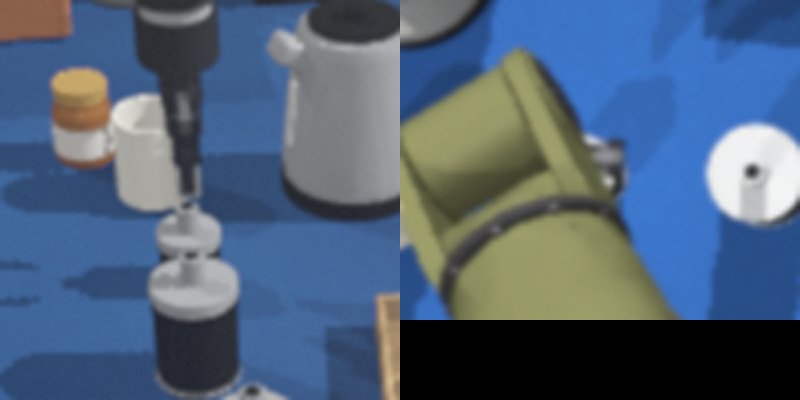

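The side crop shows the fingers at (187,195), directly above the tiny canister's knob at (188,215). The mug is clear of the gripper.

Request:
move_arm:
  targets:
    - [[0,0,0],[0.005,-0.004,0.07],-0.2]
    - [[0,0,0],[0,0,0.05],-0.2]
    - [[0,0,0],[0,0,0],-0.2]

```text
time: 2.45
ee_pos: [0.4298, 0.3016, 0.0952]
eef_rot: [0.01, 1.0, 0.002, 0.006]
wrist_force: [-0.2, 0.4, 0.7]
gripper_width: 0.0515
```

```bash
cat > to.py <<'E'
import sys
from h import *
np.set_printoptions(precision=4,suppress=True)
t=np.array(list(map(float,sys.argv[1:4]))); s=arm.read_state()
r=R.from_quat(s['eef_rot']); d=R.from_quat([0,1,0,0])
print("pos",s['ee_pos'],"turn",(r.inv()*d).as_rotvec()/.5,"shift",r.inv().apply(t-s['ee_pos'])/.4,"F",s['wrist_force'],"w",s['gripper_width'],"t",s['time'])
E
python3 to.py .4275 .299 .088
```

```text
pos [0.4298 0.3016 0.0952] turn [ 0.0098  0.0255 -0.0411] shift [ 0.0058 -0.0068  0.0179] F [-0.1677  0.4328  0.6908] w 0.05147908832913945 t 2.45
```

Request:
move_arm:
  targets:
    - [[0.01,0.025,-0.04],[0.006,-0.007,0.02],-0.2]
    - [[0,0,0],[0,0,0],0.1]
    - [[0,0,0],[0,0,0],0.3]
    - [[0,0,0],[0,0,0],0.6]
    - [[0,0,0],[0,0,0],1]
    - [[0,0,0],[0,0,0],1]
    - [[0,0,0],[0,0,0],1]
  newtons: 60

```text
time: 3.32
ee_pos: [0.4285, 0.2996, 0.0904]
eef_rot: [-0.0, 1.0, 0.001, 0.002]
wrist_force: [0.5, 0.1, -0.6]
gripper_width: 0.0198
```

```bash
python3 to.py .4275 .299 .17
```

```text
pos [0.4285 0.2996 0.0904] turn [0.0039 0.0068 0.0011] shift [ 0.0019 -0.0012 -0.199 ] F [ 0.5115  0.127  -0.6213] w 0.019760823315518972 t 3.325
```

Request:
move_arm:
  targets:
    - [[0,0,0],[0,0,-0.04],1]
    - [[0,0,0],[0,0,-0.06],1]
    - [[0,0,0],[0,0,-0.06],1]
    - [[0,0,0],[0,0,-0.04],1]
    - [[0,0,0],[0,0,0],1]

```text
time: 3.95
ee_pos: [0.4284, 0.2995, 0.1769]
eef_rot: [-0.0, 1.0, 0.001, 0.003]
wrist_force: [0.5, -0.1, -1.7]
gripper_width: 0.0198
```

```bash
python3 look.py a2 220 60 120 120 180 190 100 80; python3 to.py .6444 .1308 .165
```

```text
4.05 [0.4279 0.2992 0.1752] [-0.0003  1.      0.0008  0.0015] [ 0.5401  0.32    1.6941 -0.0001  1.1242 -1.0312] [ 0.3961 -0.0811 -2.5943] 0.019356895392509038
pos [0.4279 0.2992 0.1752] turn [0.0033 0.0059 0.0011] shift [-0.5409 -0.4214  0.0264] F [ 0.3961 -0.0811 -2.5943] w 0.019356895392509038 t 4.05
```

View pics/a2.png

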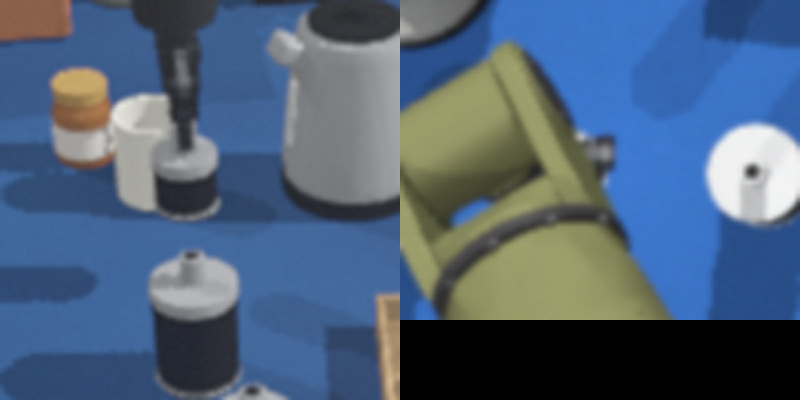

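The tiny canister hangs upright in the gripper in the side view at (187,175), clear of the mug. Next I carry it to bay 1.

Request:
move_arm:
  targets:
    - [[0,0,0],[-0.05,-0.04,0],1]
    - [[0,0,0],[-0.085,-0.065,0],1]
    - [[0,0,0],[-0.095,-0.075,0],1]
    - [[0,0,0],[-0.095,-0.075,0],1]
    - [[0,0,0],[-0.095,-0.075,0],1]
    - [[0,0,0],[-0.08,-0.06,0],1]
    - [[0,0,0],[-0.04,-0.03,0],1]
    - [[0,0,0],[0,0,0],1]

```text
time: 5.05
ee_pos: [0.648, 0.1252, 0.1666]
eef_rot: [-0.001, 1.0, -0.001, -0.005]
wrist_force: [-0.8, -0.1, -1.7]
gripper_width: 0.0201
```

```bash
python3 look.py a3 280 80 150 180 200 130 220 100; python3 to.py .6444 .1308 .102
```

```text
5.15 [0.6471 0.1264 0.167 ] [-0.0017  1.     -0.0005 -0.0046] [ 0.1373  0.6244  1.2639  0.0003  1.2624 -1.4369] [-1.344   0.1388 -1.4974] 0.019905825302100527
pos [0.6471 0.1264 0.167 ] turn [-0.0019 -0.0182  0.0067] shift [0.0053 0.0111 0.1625] F [-1.344   0.1388 -1.4974] w 0.019905825302100527 t 5.15
```

View pics/a3.png

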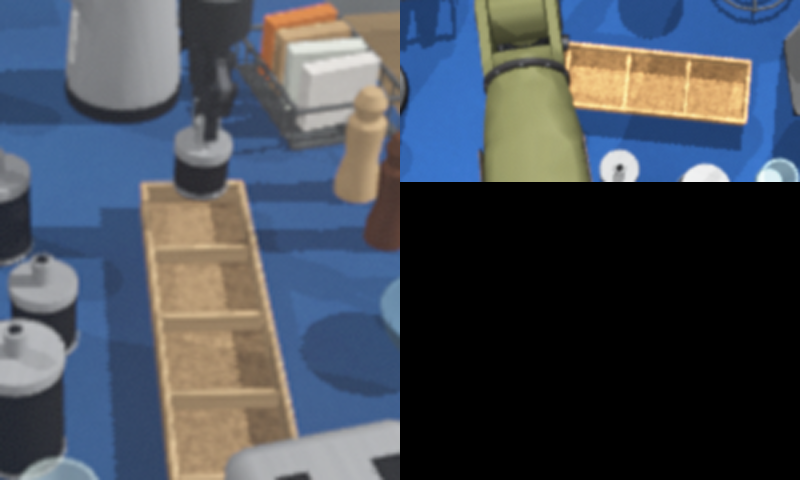

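The canister hangs over the caddy's kettle end in the side crop at (203,165), in line with bay 1. I'll lower it in steps.

Request:
move_arm:
  targets:
    - [[-0.002,-0.018,0.007],[0.005,0.011,0.04],1]
    - [[0,0,0],[0,0,0.05],1]
    - [[0,0,0],[0,0,0.035],1]
    - [[0,0,0],[0,0,0.01],1]
    - [[0,0,0],[0,0,0],1]

```text
time: 5.78
ee_pos: [0.6433, 0.133, 0.1104]
eef_rot: [-0.001, 1.0, 0.0, -0.001]
wrist_force: [-0.4, -1.2, -1.5]
gripper_width: 0.0198
```

```bash
python3 to.py .6444 .1308 .1014
```

```text
pos [0.6433 0.133  0.1104] turn [ 0.0001 -0.0023  0.0052] shift [-0.0027 -0.0054  0.0226] F [-0.3929 -1.184  -1.5029] w 0.01978935166363773 t 5.775
```

Request:
move_arm:
  targets:
    - [[0,0,0],[-0.002,-0.004,0.01],1]
    - [[0,0,0],[0,0,0.006],1]
    - [[0,0,0],[0,0,0.005],1]
    - [[0,0,0],[0,0,0.003],1]
    - [[0,0,0],[0,0,0],1]

```text
time: 6.4
ee_pos: [0.6448, 0.1311, 0.1016]
eef_rot: [-0.001, 1.0, 0.0, 0.001]
wrist_force: [0.3, -0.5, -1.5]
gripper_width: 0.0202
```

Request:
move_arm:
  targets:
    - [[0,0,0],[0,0,0.004],1]
    - [[0,0,0],[0,0,0.003],1]
    - [[0,0,0],[0,0,0],1]

```text
time: 6.78
ee_pos: [0.6456, 0.1314, 0.1018]
eef_rot: [-0.001, 1.0, 0.0, 0.002]
wrist_force: [-0.8, 0.3, -1.8]
gripper_width: 0.0199
```

Request:
move_arm:
  targets:
    - [[0,0,0],[-0.001,0,0.006],1]
    - [[0,0,0],[0,0,0.004],1]
    - [[0,0,0],[0,0,0],1]

```text
time: 7.15
ee_pos: [0.6471, 0.1317, 0.1017]
eef_rot: [-0.001, 1.0, 0.001, 0.004]
wrist_force: [1.4, -0.1, -1.3]
gripper_width: 0.0199
```

```bash
python3 look.py a4 310 90 100 120 250 130 160 100;  python3 to.py .6444 .1308 .098
```

```text
7.25 [0.6471 0.1318 0.1015] [-0.0014  1.      0.0006  0.0041] [ 0.1454  0.6894  1.3204  0.0001  1.1233 -1.4283] [ 1.5181 -0.0691  1.3045] 0.019816528266177053
pos [0.6471 0.1318 0.1015] turn [0.0026 0.0166 0.0058] shift [ 0.0068 -0.0024  0.0086] F [ 1.5181 -0.0691  1.3045] w 0.019816528266177053 t 7.25
```

View pics/a4.png

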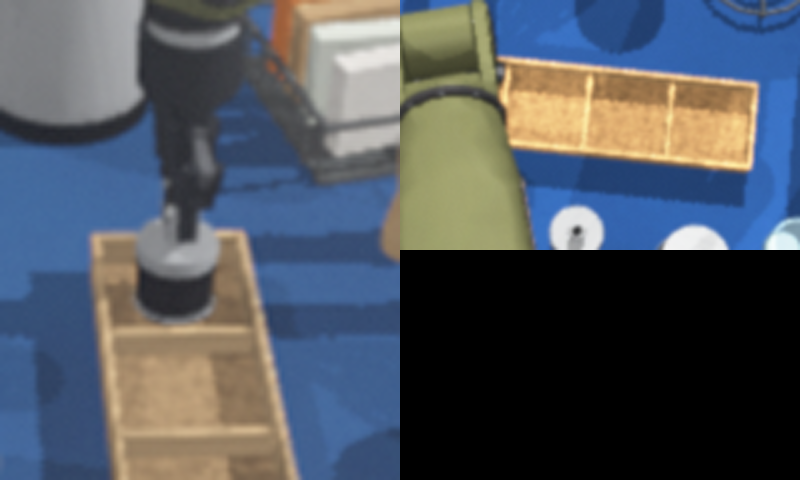

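It's inside bay 1 in the side crop at (175,270), and the force has swung upward by about 3 N, so it is touching the cork. I'll level it, press lightly and check.

Request:
move_arm:
  targets:
    - [[0.002,0.016,0.006],[0.006,-0.002,0.004],1]
    - [[0,0,0],[0,0,0.003],1]
    - [[0,0,0],[0,0,0],1]

```text
time: 7.62
ee_pos: [0.6468, 0.1316, 0.1015]
eef_rot: [0.0, 1.0, 0.001, 0.004]
wrist_force: [-0.4, -0.2, -0.5]
gripper_width: 0.0199
```

Request:
move_arm:
  targets:
    - [[0,0,0],[0,0,0],0.45]
    - [[0,0,0],[0,0,0],0.35]
    - [[0,0,0],[0,0,0],0.2]
    - [[0,0,0],[0,0,0],0]
    - [[0,0,0],[0,0,0],0]
    - [[0,0,0],[0,0,0],0]

```text
time: 8.38
ee_pos: [0.6465, 0.1315, 0.1005]
eef_rot: [0.0, 1.0, 0.001, 0.003]
wrist_force: [0.1, -0.2, 0.3]
gripper_width: 0.0423
```

```bash
python3 look.py a5 310 90 100 120 250 130 160 100;  python3 to.py .6444 .1308 .2
```

```text
8.475 [0.6466 0.1315 0.1005] [0.0002 1.     0.0009 0.0031] [ 0.1449  0.6904  1.3214  0.001   1.1235 -1.426 ] [-0.1783  0.7132  0.1449] 0.04269945488556492
pos [0.6466 0.1315 0.1005] turn [ 0.0036  0.0122 -0.0007] shift [ 0.0039 -0.0014 -0.2488] F [-0.1783  0.7132  0.1449] w 0.04269945488556492 t 8.475
```

View pics/a5.png

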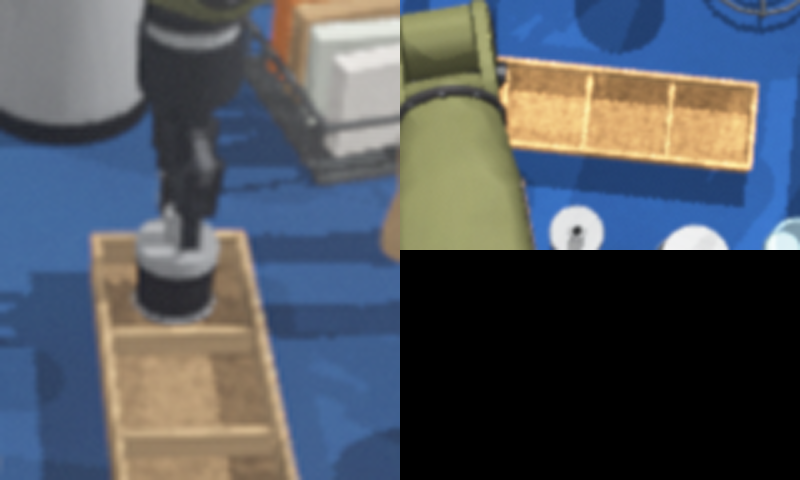

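It stayed put on release, sitting upright in bay 1. Next is the small canister.

Request:
move_arm:
  targets:
    - [[0,0.01,0],[0,0,-0.06],0]
    - [[0,0,0],[0,0,-0.1],0]
    - [[0,0,0],[0,0,-0.1],-0.2]
    - [[0,0,0],[0.1,-0.075,0],-0.2]
    - [[0,0,0],[0.1,-0.075,0],-0.2]
    - [[0,0,0],[0.1,-0.075,0],-0.2]
    - [[0,0,0],[0.1,-0.075,0],-0.2]
    - [[0,0,0],[0.08,-0.07,0.05],-0.2]

```text
time: 9.48
ee_pos: [0.4504, -0.0193, 0.1879]
eef_rot: [-0.001, 1.0, 0.0, 0.003]
wrist_force: [1.7, -0.1, -0.2]
gripper_width: 0.051
```

```bash
python3 to.py .4505 -.019 .160; python3 look.py a6 220 60 200 220 200 130 220 120
```

```text
pos [ 0.4504 -0.0193  0.1879] turn [0.002  0.012  0.0046] shift [0.0001 0.0007 0.0698] F [ 1.6701 -0.0644 -0.2202] w 0.05099826842795262 t 9.475
9.575 [ 0.4484 -0.02    0.1857] [-0.0001  1.      0.0007  0.0001] [-0.1269  0.1521  1.8778  0.0017  1.1117 -1.6986] [-0.0514 -0.3225  0.253 ] 0.05112822416988346
```

View pics/a6.png

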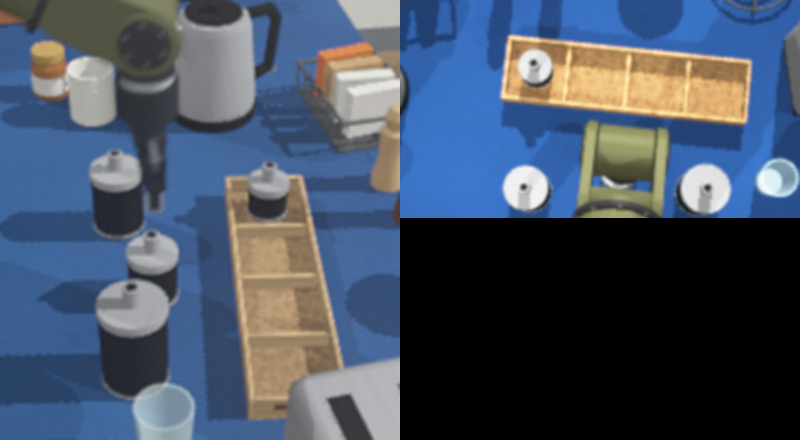

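Tiny stands centred in bay 1, shown at (535,68) in the top crop. The fingertips at (154,205) are above the small canister's knob at (152,237). Descending.

Request:
move_arm:
  targets:
    - [[0,0,0],[-0.005,0.002,0.07],-0.2]
    - [[0,0,0],[0,0,0.06],-0.2]
    - [[0,0,0],[0,0,0.03],-0.2]
    - [[0,0,0],[0,0,0],-0.2]

```text
time: 10.07
ee_pos: [0.4525, -0.0189, 0.122]
eef_rot: [0.0, 1.0, 0.001, 0.002]
wrist_force: [1.1, -0.4, 0.4]
gripper_width: 0.0513
```

```bash
python3 to.py .4505 -.019 .112
```

```text
pos [ 0.4525 -0.0189  0.122 ] turn [ 0.0023  0.009  -0.0014] shift [ 0.0051 -0.0002  0.025 ] F [ 1.1057 -0.3999  0.4054] w 0.05125007117259833 t 10.075
```

Request:
move_arm:
  targets:
    - [[0.002,0.009,0],[0.005,0,0.025],-0.2]
    - [[0,0,0],[0,0,0.005],0.1]
    - [[0,0,0],[0,0,0],0.3]
    - [[0,0,0],[0,0,0],0.6]
    - [[0,0,0],[0,0,0],1]
    - [[0,0,0],[0,0,0],1]
    - [[0,0,0],[0,0,0],1]

```text
time: 10.95
ee_pos: [0.4514, -0.0187, 0.1111]
eef_rot: [0.0, 1.0, -0.0, 0.001]
wrist_force: [-1.0, 0.2, -2.4]
gripper_width: 0.0197
```

```bash
python3 to.py .6305 .0176 .21
```

```text
pos [ 0.4514 -0.0187  0.1111] turn [-0.0002  0.0048 -0.0009] shift [-0.4483  0.091  -0.2462] F [-0.9972  0.1645 -2.376 ] w 0.019675368859672623 t 10.95
```

Request:
move_arm:
  targets:
    - [[0,0,0],[0,0,-0.04],1]
    - [[0,0,0],[0,0,-0.08],1]
    - [[0,0,0],[0,0,-0.08],1]
    - [[0,0,0],[0,0,-0.04],1]
    - [[0,0,0],[0,0,0],1]

```text
time: 11.58
ee_pos: [0.4504, -0.0188, 0.2089]
eef_rot: [0.0, 1.0, 0.0, -0.0]
wrist_force: [-0.2, 0.1, -3.6]
gripper_width: 0.0201
```

Request:
move_arm:
  targets:
    - [[0,0,0],[-0.04,0.01,0],1]
    - [[0,0,0],[-0.075,0.015,0],1]
    - [[0,0,0],[-0.085,0.018,0],1]
    - [[0,0,0],[-0.085,0.018,0],1]
    - [[0,0,0],[-0.075,0.015,0],1]
    - [[0,0,0],[-0.06,0.01,0],1]
    - [[0,0,0],[-0.025,0.005,0],1]
    - [[0,0,0],[0,0,0],1]

```text
time: 12.58
ee_pos: [0.6307, 0.0186, 0.1972]
eef_rot: [0.001, 1.0, 0.0, -0.007]
wrist_force: [-1.1, -0.5, -4.4]
gripper_width: 0.0197
```

```bash
python3 to.py .6305 .0176 .122; python3 look.py a7 240 70 180 200 200 130 220 120
```

```text
pos [0.6307 0.0186 0.1972] turn [ 0.001  -0.0273 -0.0022] shift [-0.002  -0.0027  0.1881] F [-1.122  -0.4922 -4.3778] w 0.019665538388419567 t 12.575
12.675 [0.6303 0.0185 0.1978] [ 0.0007  1.      0.0002 -0.0066] [-0.0288  0.5341  1.3305  0.0001  1.2902 -1.5983] [-0.2735  0.3277 -3.2948] 0.020144053923590862
```

View pics/a7.png

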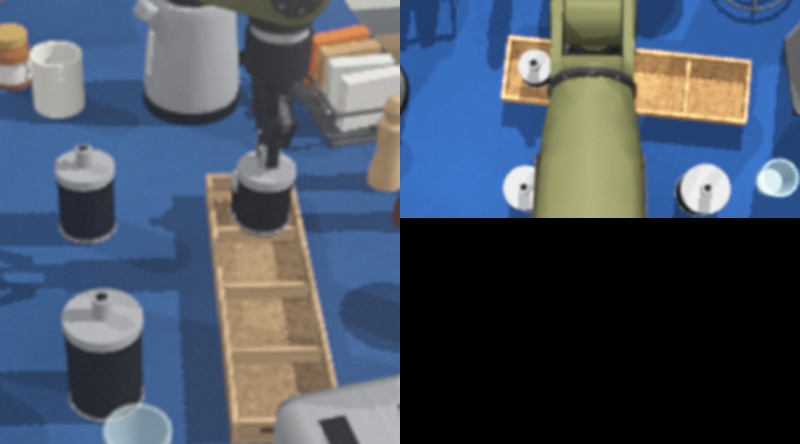

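The small canister hangs upright above bay 2, at (263,195) in the side crop. Lowering.

Request:
move_arm:
  targets:
    - [[0,-0.025,0],[-0.001,-0.003,0.04],1]
    - [[0,0,0],[0,0,0.06],1]
    - [[0,0,0],[0,0,0.05],1]
    - [[0,0,0],[0,0,0.015],1]
    - [[0,0,0],[0,0,0],1]

```text
time: 13.3
ee_pos: [0.6284, 0.0164, 0.1326]
eef_rot: [0.001, 1.0, 0.0, 0.001]
wrist_force: [0.4, 0.4, -2.5]
gripper_width: 0.02
```

```bash
python3 to.py .6305 .0176 .122
```

```text
pos [0.6284 0.0164 0.1326] turn [ 0.0005  0.0048 -0.0045] shift [-0.0052  0.003   0.0266] F [ 0.4209  0.3741 -2.4806] w 0.01998081165201333 t 13.3
```

Request:
move_arm:
  targets:
    - [[0,0,0],[-0.005,0.003,0.01],1]
    - [[0,0,0],[0,0,0.008],1]
    - [[0,0,0],[0,0,0.007],1]
    - [[0,0,0],[0,0,0.005],1]
    - [[0,0,0],[0,0,0.004],1]
    - [[0,0,0],[0,0,0],1]

```text
time: 14.05
ee_pos: [0.632, 0.0177, 0.1225]
eef_rot: [0.001, 1.0, 0.0, 0.004]
wrist_force: [-0.1, 0.5, -3.5]
gripper_width: 0.0198
```

```bash
python3 to.py .6305 .0176 .122; python3 look.py a8 290 100 110 120 200 130 220 120
```

```text
pos [0.632  0.0177 0.1225] turn [ 0.0002  0.0166 -0.0043] shift [ 0.0037 -0.0003  0.0011] F [-0.0551  0.4819 -3.5431] w 0.019827419587105974 t 14.05
14.15 [0.632  0.0177 0.1223] [0.0011 1.     0.0001 0.0042] [-0.03    0.6067  1.404   0.0004  1.1225 -1.5989] [ 1.612  -0.2832 -0.2518] 0.019786381394460418
```

View pics/a8.png

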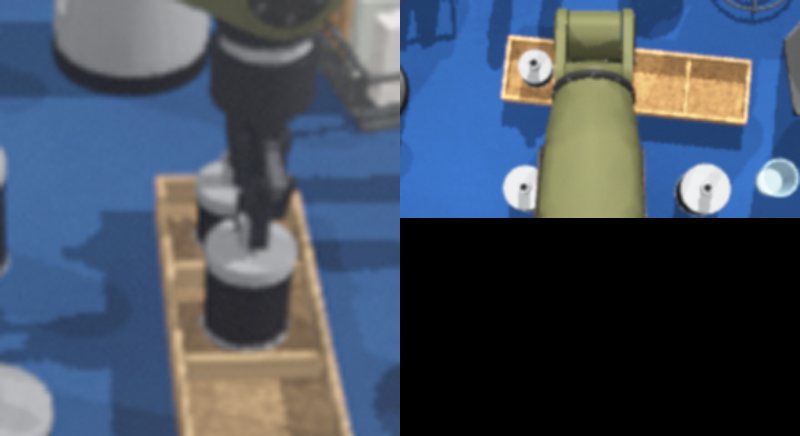

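It's inside bay 2 and down at cork height. I'll level it, press lightly and open.

Request:
move_arm:
  targets:
    - [[0,0.016,0],[0.003,0,0.004],1]
    - [[0,0,0],[0,0,0.002],1]
    - [[0,0,0],[0,0,0],0.45]
    - [[0,0,0],[0,0,0],0.35]
    - [[0,0,0],[0,0,0],0.2]
    - [[0,0,0],[0,0,0],0]
    - [[0,0,0],[0,0,0],0]
    - [[0,0,0],[0,0,0],0]

```text
time: 15.15
ee_pos: [0.632, 0.0176, 0.1213]
eef_rot: [0.001, 1.0, 0.0, 0.002]
wrist_force: [-0.0, -1.0, -0.2]
gripper_width: 0.0428
```

```bash
python3 to.py .4194 .1468 .2; python3 look.py a9 290 100 110 120 200 130 220 120
```

```text
pos [0.632  0.0176 0.1213] turn [ 0.0001  0.0081 -0.0044] shift [ 0.5314  0.3217 -0.1989] F [-0.0499 -0.9664 -0.1737] w 0.042761361871213384 t 15.15
15.25 [0.632  0.0176 0.1213] [0.0011 1.     0.     0.002 ] [-0.0301  0.6099  1.4015  0.0002  1.1262 -1.5987] [ 0.2287 -0.1745  0.0032] 0.042543823980872364
```

View pics/a9.png

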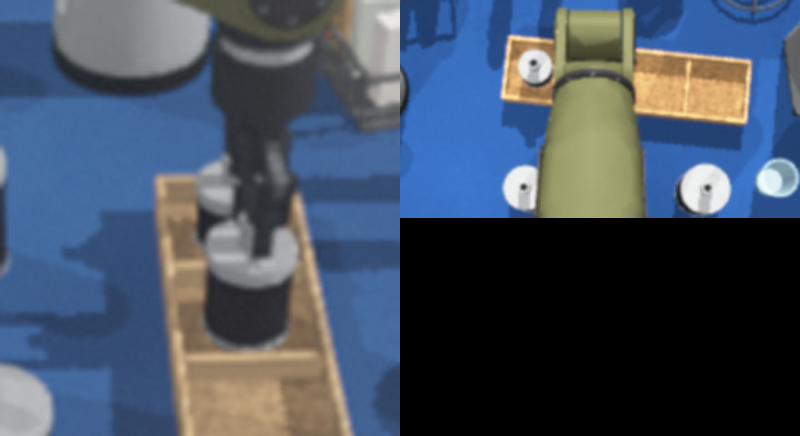

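Released without any movement. Next is the large canister.

Request:
move_arm:
  targets:
    - [[0,0.008,0],[0,0,-0.06],0]
    - [[0,0,0],[0,0,-0.1],0]
    - [[0,0,0],[0,0,-0.12],-0.2]
    - [[0,0,0],[0.11,0.066,0],-0.2]
    - [[0,0,0],[0.11,0.066,0],-0.2]
    - [[0,0,0],[0.11,0.066,0],-0.2]
    - [[0,0,0],[0.11,0.066,0],-0.2]
    - [[0,0,0],[0.09,0.056,0.03],-0.2]

```text
time: 16.25
ee_pos: [0.4157, 0.1483, 0.2253]
eef_rot: [0.003, 1.0, 0.001, 0.002]
wrist_force: [1.1, 1.3, 0.3]
gripper_width: 0.0514
```

```bash
python3 look.py a10 220 70 180 200 200 130 220 120;  python3 to.py .4194 .1468 .133
```

```text
16.35 [0.4142 0.1488 0.2241] [0.0016 1.     0.0004 0.0001] [ 0.2613  0.0853  1.8555  0.0008  1.2005 -1.3066] [ 0.8562 -0.2761  0.4074] 0.05095938779356632
pos [0.4142 0.1488 0.2241] turn [ 0.0015  0.0002 -0.0063] shift [-0.0129 -0.0052  0.2277] F [ 0.8562 -0.2761  0.4074] w 0.05095938779356632 t 16.35
```

View pics/a10.png

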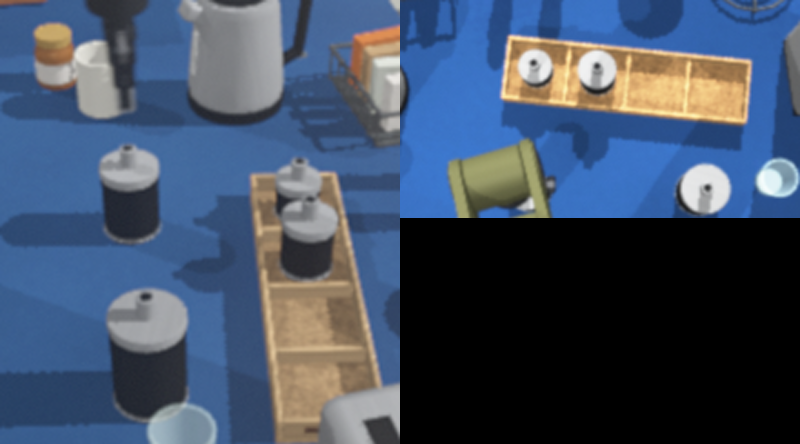

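Tiny and small stand centred in bays 1 and 2, at (535,68) and (597,71) in the top crop. Moving over the large canister and descending.

Request:
move_arm:
  targets:
    - [[0,0,-0.006],[-0.013,-0.005,0.05],-0.2]
    - [[0,0,0],[0,0,0.08],-0.2]
    - [[0,0,0],[0,0,0.05],-0.2]
    - [[0,0,0],[0,0,0.015],-0.2]
    - [[0,0,0],[0,0,0],-0.2]

```text
time: 16.98
ee_pos: [0.422, 0.1466, 0.1462]
eef_rot: [-0.0, 1.0, 0.001, 0.002]
wrist_force: [0.8, -0.2, -0.6]
gripper_width: 0.051
```

```bash
python3 to.py .4194 .1468 .133
```

```text
pos [0.422  0.1466 0.1462] turn [0.0033 0.0096 0.0013] shift [0.0066 0.0003 0.0329] F [ 0.7703 -0.2013 -0.595 ] w 0.05099229809427602 t 16.975
```

Request:
move_arm:
  targets:
    - [[0.003,0.01,0],[0.006,0,0.025],-0.2]
    - [[0,0,0],[0,0,0.01],-0.2]
    - [[0,0,0],[0,0,0],0.1]
    - [[0,0,0],[0,0,0],0.3]
    - [[0,0,0],[0,0,0],0.6]
    - [[0,0,0],[0,0,0],1]
    - [[0,0,0],[0,0,0],1]
    - [[0,0,0],[0,0,0],1]
  newtons: 70

```text
time: 17.98
ee_pos: [0.4204, 0.147, 0.1331]
eef_rot: [-0.0, 1.0, 0.001, 0.001]
wrist_force: [0.1, 0.7, -0.6]
gripper_width: 0.0196
```

```bash
python3 to.py .6167 -.0955 .27
```

```text
pos [0.4204 0.147  0.1331] turn [0.0024 0.005  0.0012] shift [-0.4913 -0.6061 -0.3417] F [ 0.1162  0.6799 -0.5676] w 0.019559678147260756 t 17.975
```

Request:
move_arm:
  targets:
    - [[0,0,0],[0,0,-0.04],1]
    - [[0,0,0],[0,0,-0.08],1]
    - [[0,0,0],[0,0,-0.1],1]
    - [[0,0,0],[0,0,-0.09],1]
    - [[0,0,0],[0,0,-0.04],1]
    - [[0,0,0],[0,0,0],1]

```text
time: 18.73
ee_pos: [0.4186, 0.146, 0.2745]
eef_rot: [-0.0, 1.0, -0.001, -0.002]
wrist_force: [0.5, -0.9, -6.2]
gripper_width: 0.0194
```

```bash
python3 look.py a11 220 50 180 220 200 130 220 120;python3 to.py .6167 -.0955 .27
```

```text
18.825 [0.4182 0.1459 0.2732] [-0.0002  1.     -0.001  -0.0033] [ 0.2532  0.0473  1.7773 -0.0004  1.324  -1.3179] [-0.2864 -1.2451 -4.7603] 0.019831215012811383
pos [0.4182 0.1459 0.2732] turn [-0.0042 -0.0133  0.0008] shift [-0.4961 -0.6038  0.0059] F [-0.2864 -1.2451 -4.7603] w 0.019831215012811383 t 18.825
```

View pics/a11.png

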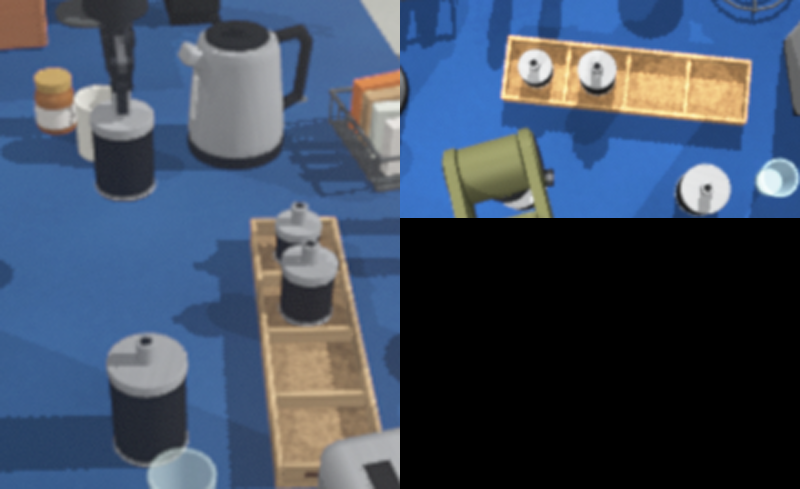

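The large canister is held upright and is well lifted. Carrying it to bay 3.

Request:
move_arm:
  targets:
    - [[0,-0.01,0],[-0.02,-0.04,0],1]
    - [[0,0,0],[-0.05,-0.085,0],1]
    - [[0,0,0],[-0.07,-0.1,0],1]
    - [[0,0,0],[-0.075,-0.1,0],1]
    - [[0,0,0],[-0.085,-0.1,0],1]
    - [[0,0,0],[-0.085,-0.09,0],1]
    - [[0,0,0],[-0.07,-0.06,0],1]
    - [[0,0,0],[-0.03,-0.02,0],1]

```text
time: 19.82
ee_pos: [0.6152, -0.0994, 0.2591]
eef_rot: [-0.001, 1.0, -0.0, -0.01]
wrist_force: [-0.9, 0.0, -4.7]
gripper_width: 0.0196
```

```bash
python3 look.py a12 220 50 180 220 200 130 220 120;python3 to.py .6167 -.0955 .148
```

```text
19.925 [ 0.6148 -0.0988  0.259 ] [-0.0014  1.     -0.0003 -0.0098] [-0.2165  0.472   1.2787 -0.0048  1.4099 -1.7892] [-0.3175  0.5986 -4.1973] 0.019415631045169312
pos [ 0.6148 -0.0988  0.259 ] turn [-0.0011 -0.039   0.0055] shift [-0.0102  0.0084  0.2772] F [-0.3175  0.5986 -4.1973] w 0.019415631045169312 t 19.925
```

View pics/a12.png

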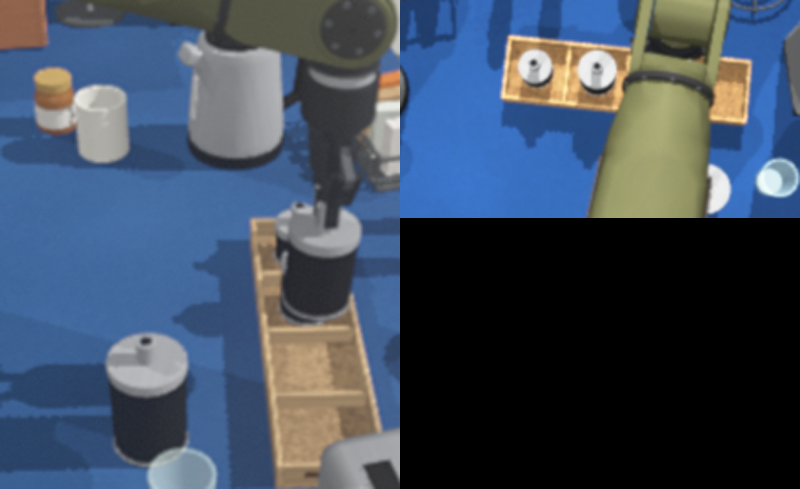

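Request:
move_arm:
  targets:
    - [[0,-0.039,0.005],[-0.006,0.008,0.03],1]
    - [[0,0,0],[0,0,0.06],1]
    - [[0,0,0],[0,0,0.07],1]
    - [[0,0,0],[0,0,0.06],1]
    - [[0,0,0],[0,0,0.03],1]
    - [[0,0,0],[0,0,0],1]

```text
time: 20.68
ee_pos: [0.6132, -0.0922, 0.1519]
eef_rot: [-0.001, 1.0, 0.001, -0.003]
wrist_force: [-0.5, -0.2, -3.9]
gripper_width: 0.0197
```

```bash
python3 to.py .6167 -.0955 .144
```

```text
pos [ 0.6132 -0.0922  0.1519] turn [ 0.0024 -0.0125  0.0049] shift [-0.0088 -0.0083  0.0197] F [-0.4591 -0.2095 -3.8696] w 0.019747654735679666 t 20.675
```

Request:
move_arm:
  targets:
    - [[0.002,-0.012,0.005],[-0.008,-0.008,0.006],1]
    - [[0,0,0],[0,0,0.006],1]
    - [[0,0,0],[0,0,0.006],1]
    - [[0,0,0],[0,0,0.005],1]
    - [[0,0,0],[0,0,0.004],1]
    - [[0,0,0],[0,0,0],1]

```text
time: 21.42
ee_pos: [0.618, -0.0957, 0.1442]
eef_rot: [0.0, 1.0, -0.0, 0.003]
wrist_force: [0.5, -0.0, -4.0]
gripper_width: 0.0196
```

```bash
python3 to.py .6167 -.0955 .144;  python3 look.py a13 300 100 110 120 200 130 220 120
```

```text
pos [ 0.618  -0.0957  0.1442] turn [-0.0018  0.012  -0.0003] shift [0.0033 0.0004 0.0004] F [ 0.4969 -0.0208 -4.0021] w 0.0196358714054368 t 21.425
21.525 [ 0.618  -0.0957  0.1441] [ 0.0001  1.     -0.0004  0.003 ] [-0.2123  0.5683  1.4098  0.0005  1.1574 -1.7831] [ 0.8073  0.2962 -2.3265] 0.01949562335327574
```

View pics/a13.png

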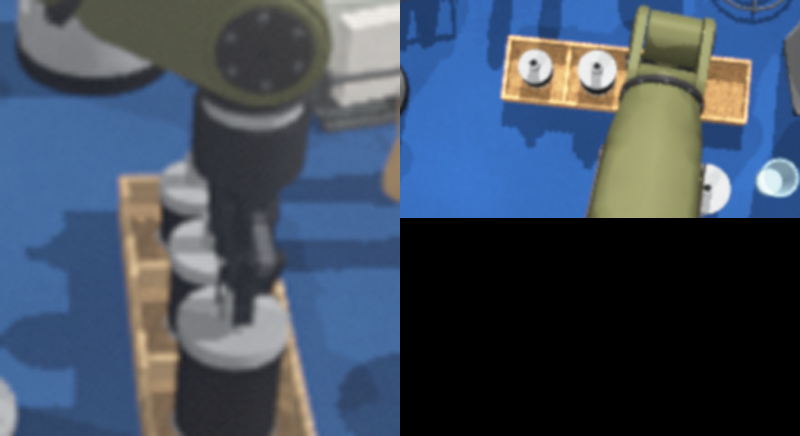

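It's in bay 3, at contact height to within 0.1 mm. A light press, then open.

Request:
move_arm:
  targets:
    - [[0,0.012,0],[0.002,0,0.004],1]
    - [[0,0,0],[0,0,0.003],1]
    - [[0,0,0],[0,0,0],0.45]
    - [[0,0,0],[0,0,0],0.35]
    - [[0,0,0],[0,0,0],0.2]
    - [[0,0,0],[0,0,0],0]
    - [[0,0,0],[0,0,0],0]
    - [[0,0,0],[0,0,0],0]

```text
time: 22.52
ee_pos: [0.6188, -0.0958, 0.1441]
eef_rot: [0.0, 1.0, -0.001, 0.003]
wrist_force: [-0.0, -0.6, -0.1]
gripper_width: 0.0428
```

```bash
python3 to.py .4097 -.167 .25; python3 look.py a14 300 100 110 120 200 130 220 120
```

```text
pos [ 0.6188 -0.0958  0.1441] turn [-0.0035  0.0106 -0.0003] shift [ 0.5212 -0.1785 -0.2672] F [-0.045  -0.6266 -0.1105] w 0.04277707360319573 t 22.525
22.625 [ 0.6188 -0.0958  0.1441] [ 0.0001  1.     -0.0009  0.0027] [-0.2118  0.5701  1.4069 -0.0006  1.159  -1.7823] [-0.424  -0.0221 -0.1685] 0.04281862782260787
```

View pics/a14.png

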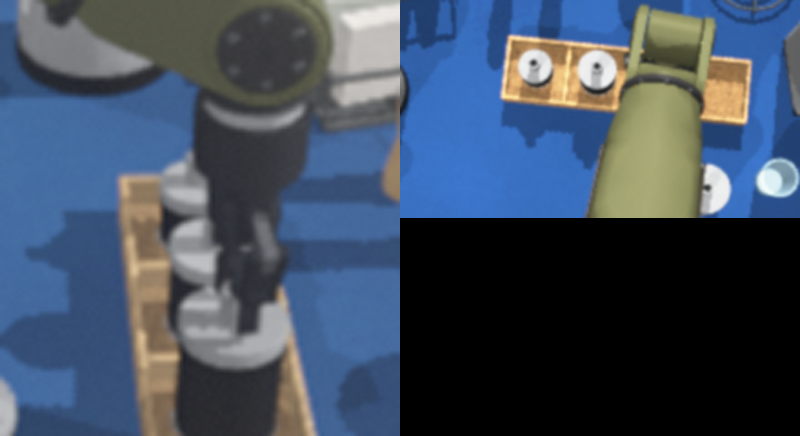

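Released and stable. Next is the huge canister.

Request:
move_arm:
  targets:
    - [[0,0.01,0],[0,0,-0.06],0]
    - [[0,0,0],[0,0,-0.1],0]
    - [[0,0,0],[0,0,-0.12],-0.2]
    - [[0,0,0],[0.1,-0.035,0],-0.2]
    - [[0,0,0],[0.11,-0.036,0],-0.2]
    - [[0,0,0],[0.11,-0.036,0],-0.2]
    - [[0,0,0],[0.11,-0.036,0],-0.2]
    - [[0,0,0],[0.08,-0.032,0.02],-0.2]

```text
time: 23.62
ee_pos: [0.4099, -0.1666, 0.2518]
eef_rot: [-0.001, 1.0, -0.002, 0.001]
wrist_force: [0.9, -0.5, -0.1]
gripper_width: 0.0513
```

```bash
python3 look.py a15 220 70 180 240 200 130 220 120;  python3 to.py .4097 -.167 .155
```

```text
23.725 [ 0.4091 -0.1669  0.2511] [-0.0003  1.     -0.0012  0.    ] [-0.4691  0.0606  1.816  -0.0023  1.2639 -2.0398] [ 0.288   0.5642 -0.2395] 0.05109087945936002
pos [ 0.4091 -0.1669  0.2511] turn [-0.005   0.      0.0012] shift [-0.0015  0.0003  0.2403] F [ 0.288   0.5642 -0.2395] w 0.05109087945936002 t 23.725
```

View pics/a15.png

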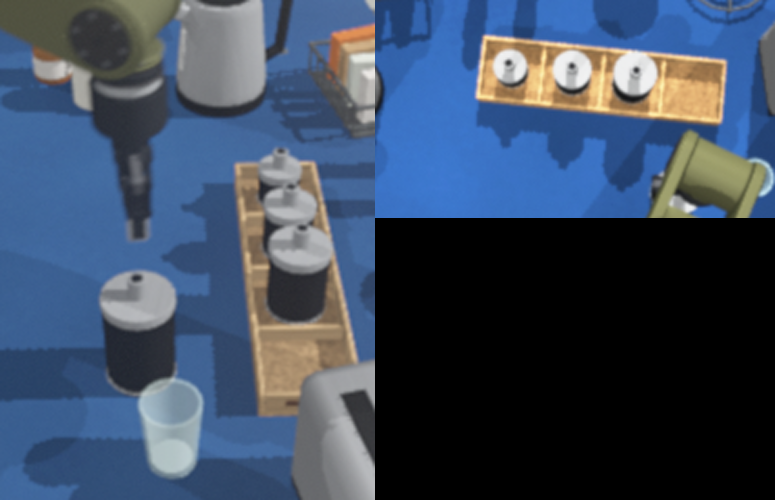

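Three canisters are in place. The fingertips at (138,235) are above the huge canister's knob at (137,283), and the tumbler stands clear. Descending.

Request:
move_arm:
  targets:
    - [[0,0,0],[0,0,0.06],-0.2]
    - [[0,0,0],[0,0,0.08],-0.2]
    - [[0,0,0],[0,0,0.05],-0.2]
    - [[0,0,0],[0,0,0.015],-0.2]
    - [[0,0,0],[0,0,0],-0.2]

```text
time: 24.35
ee_pos: [0.4115, -0.1672, 0.1689]
eef_rot: [-0.0, 1.0, -0.002, 0.002]
wrist_force: [0.7, 0.5, 1.0]
gripper_width: 0.0511
```

```bash
python3 to.py .4097 -.167 .155
```

```text
pos [ 0.4115 -0.1672  0.1689] turn [-0.0084  0.0083  0.0003] shift [0.0048 0.0007 0.0348] F [0.7271 0.5144 1.0194] w 0.051051926089582755 t 24.35
```

Request:
move_arm:
  targets:
    - [[-0.008,0.008,0],[0.005,0,0.025],-0.2]
    - [[0,0,0],[0,0,0.012],-0.2]
    - [[0,0,0],[0,0,0],0.1]
    - [[0,0,0],[0,0,0],0.3]
    - [[0,0,0],[0,0,0],0.6]
    - [[0,0,0],[0,0,0],1]
    - [[0,0,0],[0,0,0],1]
    - [[0,0,0],[0,0,0],1]
  newtons: 80

```text
time: 25.35
ee_pos: [0.4103, -0.1675, 0.155]
eef_rot: [-0.0, 1.0, -0.001, 0.001]
wrist_force: [0.5, 0.3, -0.9]
gripper_width: 0.019
```

```bash
python3 to.py .6028 -.2087 .27
```

```text
pos [ 0.4103 -0.1675  0.155 ] turn [-0.0025  0.0053  0.0005] shift [-0.4819 -0.1034 -0.286 ] F [ 0.483   0.2939 -0.8947] w 0.01897589233157695 t 25.35
```

Request:
move_arm:
  targets:
    - [[0,0,0],[0,0,-0.03],1]
    - [[0,0,0],[0,0,-0.06],1]
    - [[0,0,0],[0,0,-0.08],1]
    - [[0,0,0],[0,0,-0.07],1]
    - [[0,0,0],[0,0,-0.03],1]
    - [[0,0,0],[0,0,0],1]

```text
time: 26.1
ee_pos: [0.4092, -0.167, 0.2676]
eef_rot: [-0.0, 1.0, -0.0, 0.0]
wrist_force: [-0.4, 0.4, -4.9]
gripper_width: 0.0194
```

```bash
python3 look.py a16 220 70 180 240 200 130 220 120;  python3 to.py .6028 -.2087 .26
```

```text
26.2 [ 0.4089 -0.1668  0.2664] [-0.      1.      0.0005 -0.0007] [-0.4705  0.0473  1.7934  0.0002  1.3026 -2.0414] [-0.0897  0.484  -4.1562] 0.019651544744265736
pos [ 0.4089 -0.1668  0.2664] turn [ 0.0018 -0.0028  0.0002] shift [-0.4848 -0.1047  0.0153] F [-0.0897  0.484  -4.1562] w 0.019651544744265736 t 26.2
```

View pics/a16.png

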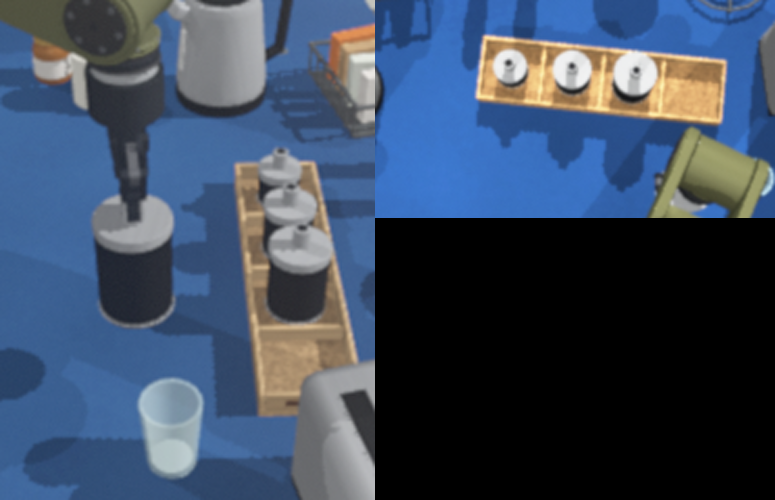

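The huge canister is held upright and clear of the tumbler, which is still standing at (170,430). Carrying it to bay 4.

Request:
move_arm:
  targets:
    - [[0,0,0],[-0.04,-0.008,0],1]
    - [[0,0,0],[-0.075,-0.016,0],1]
    - [[0,0,0],[-0.09,-0.02,0],1]
    - [[0,0,0],[-0.09,-0.02,0],1]
    - [[0,0,0],[-0.08,-0.018,0],1]
    - [[0,0,0],[-0.07,-0.014,0],1]
    - [[0,0,0],[-0.035,-0.008,0],1]
    - [[0,0,0],[0,0,0],1]

```text
time: 27.2
ee_pos: [0.6046, -0.2088, 0.2522]
eef_rot: [0.0, 1.0, 0.004, -0.009]
wrist_force: [0.0, 1.3, -3.9]
gripper_width: 0.0191
```

```bash
python3 look.py a17 260 70 180 240 300 110 220 160;  python3 to.py .6028 -.2087 .166
```

```text
27.3 [ 0.6039 -0.2086  0.253 ] [ 0.0002  1.      0.0039 -0.0087] [-0.3901  0.5137  1.2314  0.0005  1.4156 -1.9606] [-0.5361  0.5427 -4.2515] 0.01939434222789632
pos [ 0.6039 -0.2086  0.253 ] turn [ 0.0155 -0.0349 -0.0009] shift [-0.001  -0.0018  0.2175] F [-0.5361  0.5427 -4.2515] w 0.01939434222789632 t 27.3
```

View pics/a17.png

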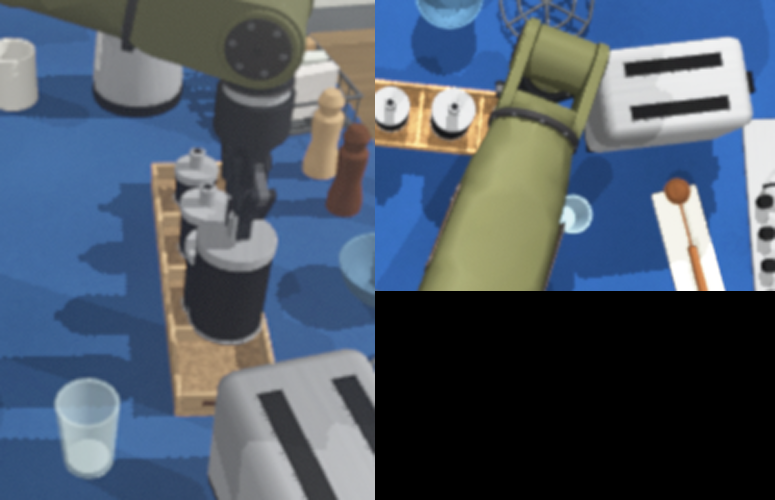

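The huge canister is upright over bay 4. The wrist is far above the toaster, and the tumbler is still standing. Lowering.

Request:
move_arm:
  targets:
    - [[0.015,-0.035,0],[0,-0.002,0.03],1]
    - [[0,0,0],[0,0,0.05],1]
    - [[0,0,0],[0,0,0.055],1]
    - [[0,0,0],[0,0,0.04],1]
    - [[0,0,0],[0,0,0.015],1]
    - [[0,0,0],[0,0,0],1]

```text
time: 28.05
ee_pos: [0.6011, -0.2091, 0.176]
eef_rot: [0.001, 1.0, -0.0, 0.001]
wrist_force: [-0.1, -0.1, -4.4]
gripper_width: 0.0192
```

```bash
python3 to.py .6028 -.2087 .166
```

```text
pos [ 0.6011 -0.2091  0.176 ] turn [-0.001   0.0028 -0.0024] shift [-0.0043  0.001   0.025 ] F [-0.1217 -0.1196 -4.3706] w 0.019227890336435276 t 28.05
```

Request:
move_arm:
  targets:
    - [[0,0,0],[-0.002,0.001,0.008],1]
    - [[0,0,0],[0,0,0.008],1]
    - [[0,0,0],[0,0,0.007],1]
    - [[0,0,0],[0,0,0.006],1]
    - [[0,0,0],[0,0,0.005],1]
    - [[0,0,0],[0,0,0],1]

```text
time: 28.8
ee_pos: [0.6036, -0.209, 0.1666]
eef_rot: [0.0, 1.0, -0.001, 0.004]
wrist_force: [-0.2, -0.2, -4.7]
gripper_width: 0.019
```

```bash
python3 to.py .6028 -.2087 .166; python3 look.py a18 290 120 110 150 300 110 220 160
```

```text
pos [ 0.6036 -0.209   0.1666] turn [-0.0057  0.017  -0.0019] shift [0.0019 0.0006 0.0015] F [-0.2288 -0.1703 -4.7301] w 0.019006510526227455 t 28.8
28.9 [ 0.6035 -0.2089  0.1662] [ 0.0005  1.     -0.0013  0.0041] [-0.3908  0.5715  1.3496  0.0006  1.212  -1.9609] [0.855  0.8291 1.0878] 0.019548483950671547
```

View pics/a18.png

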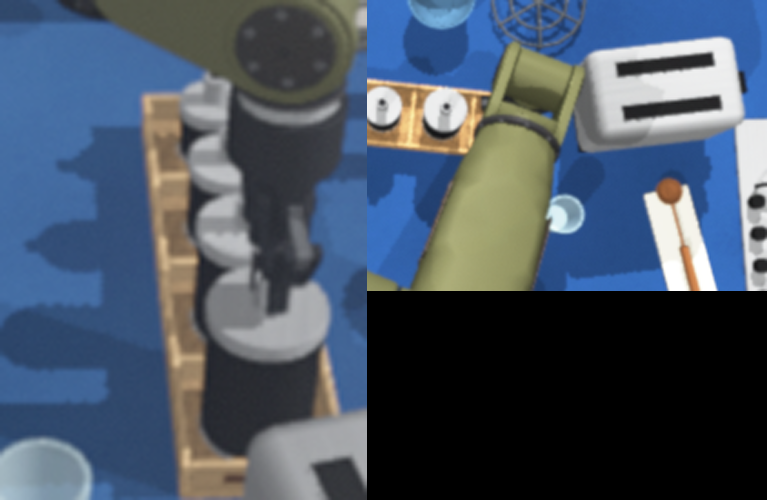

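The force has swung to +1 N, so it is in contact on bay 4. A light press with levelling, then release.

Request:
move_arm:
  targets:
    - [[-0.005,0.016,0],[0.002,0,0.004],1]
    - [[0,0,0],[0,0,0.002],1]
    - [[0,0,0],[0,0,0],0.45]
    - [[0,0,0],[0,0,0],0.35]
    - [[0,0,0],[0,0,0],0.2]
    - [[0,0,0],[0,0,0],0]
    - [[0,0,0],[0,0,0],0]
    - [[0,0,0],[0,0,0],0]

```text
time: 29.9
ee_pos: [0.6038, -0.2093, 0.1655]
eef_rot: [0.001, 1.0, -0.001, 0.002]
wrist_force: [-0.0, -0.3, 0.8]
gripper_width: 0.0426
```

Request:
move_arm:
  targets:
    - [[0,0,0],[0,0,-0.05],0]
    - [[0,0,0],[0,0,-0.09],0]
    - [[0,0,0],[0,0,-0.12],0]
    - [[0,0,0],[0.1,0,-0.04],0]
    - [[0,0,0],[0.11,0.05,0],0]
    - [[0,0,0],[0.11,0.08,0],0]
    - [[0,0,0],[0.1,0.1,0],0]
    - [[0,0,0],[0,0,0],0]

```text
time: 30.9
ee_pos: [0.43, -0.1146, 0.2882]
eef_rot: [0.001, 1.0, -0.001, 0.002]
wrist_force: [0.3, 0.1, 0.5]
gripper_width: 0.0427
```

```bash
python3 look.py a19 260 90 180 220 220 110 220 150;  python3 to.py .6028 -.2087 .166
```

```text
31.0 [ 0.4319 -0.1163  0.2882] [ 0.0013  1.     -0.0011  0.0024] [-0.3447  0.0394  1.7503 -0.0004  1.3467 -1.9128] [-0.4901 -0.1275  0.7127] 0.04240171485648677
pos [ 0.4319 -0.1163  0.2882] turn [-0.0043  0.0096 -0.0053] shift [-0.4264 -0.2292  0.308 ] F [-0.4901 -0.1275  0.7127] w 0.04240171485648677 t 31.0
```

View pics/a19.png

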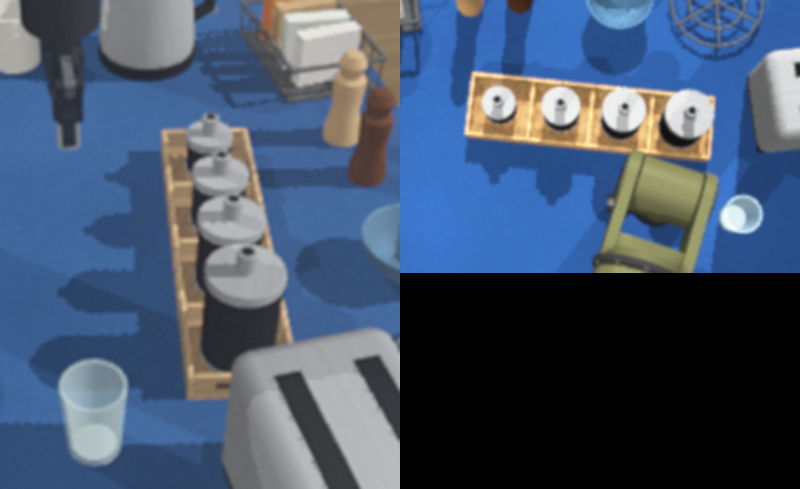

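All four canisters stand upright and centred in size order, from tiny by the kettle at (498,103) to huge by the toaster at (688,116) in the top crop. The tumbler is upright at (741,214) and the gripper is clear. Handing in.

```bash
python3 -c "
from plant import arm
print(arm.job_done())"
```

```text
the job is handed in; nothing more can be done
None
```

All four canisters are in the caddy in size order. From the kettle end to the toaster end they are tiny in bay 1, small in bay 2, large in bay 3 and huge in bay 4. I gripped each by its knob, lowered it to the cork and then released it.

- **Final view:** the last pictures from both cameras showed every canister upright in its own compartment. The tumbler was standing untouched and the gripper was clear, about 0.15 m from the nearest canister.
- **Limits:** the job was handed in at about 31 s, and the wrist forces I read stayed under about 7 N.
- **Readings that disagreed:** the knobs measured about 19–20 mm between the fingers instead of the stated 22 mm. The wrist force was noisy when I set the canisters down. For the large one it never showed a clear upward push, so I judged contact by its height, which matched the expected value, and by the canister not moving on release.

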